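# Open the filter cover of the laundry dehumidifier

## Robot

A 6-joint arm with a two-finger parallel gripper is mounted at the origin on the work surface. World frame = base frame: x ahead of the robot, y to its left, z up, the work surface at z = 0. Lengths are in m, angles in degrees, forces in N, time in s.
With the tool pointing down it reaches from about 0.35 to 0.875 m from the base axis. Payload 4.2 kg.
Tool frame: the origin (TCP) lies at the very end of the fingers, on their centre line; the grasp point (between the pads) lies 19 mm behind it (r.hold_point_z is the distance from the TCP to the grasp point, in m); z points along the fingers, y is the direction in which the jaws open and shut (so a half turn about z gives the same grasp; the last joint's range is limited). The gripper opens to 87 mm and grips with 3 to 60 N. Pads are 19 mm wide; open, the fingers measure 117 mm over their backs; the gripper's body (75 mm by 190 mm) begins 51 mm behind the grasp point.
Start: joints at [-57.548, 22.042, 0.453, 0, -68.411, -14.817], TCP at [0.189, -0.596, 0.223] pointing down, gripper open.
Joint ranges: [-179.83, 179.83], [-69.29, 118.12], [-61.27, 80.66], [-181.25, 117.63], [-171.15, -9.14], [-177.46, 177.46]. Speed limits (degrees/s): [159.86, 159.86, 180, 180, 180, 180].

## Interface

Orientations are given as a 3x3 rotation matrix whose columns are the frame's x, y, z axes.
In Python, from station import r, cams, ticket gives the robot as it stands.
- The arm moves only by the tool drive_tool, never from a script. Its argument "deltas" is a list of rows, each an object of numbers: "dx", "dy", "dz": the shift along the tool's x, y, z in m; "wx", "wy", "wz": the turn, a rotation vector about the tool's x, y, z in degrees. A call has 1 to 20 rows; each row is the pose to reach, as a shift and turn from the pose commanded when the call began, along the tool's axes at that moment; what a row does not reach only later rows make up. A row lasts 1/10 s, in which the tool goes at most 50 mm and 8.59 degrees, less where a joint would pass 70% of its speed; a pose out of reach is approached as far as the arm can. A call with a gripper value outside its range is refused whole. "gripper" is the opening, from 0 (shut) to 1 (fully open), set as the call begins (left out, the last holds). The fingers move at their own pace and stop on an object; the grip force is fixed at half the most. Time passes only in rows, so rows that repeat a pose let the fingers close. It gives the time, the measured TCP pose, the force and the opening at its end, in the units of the state.
- r.sense(): the state, without advancing time (a new reading comes with each control period).
- cams.capture(name): name is "side" or "top"; returns the picture (420x560x3 uint8, red, green, blue); there is no depth.
- cams.camera_model(name): a dict with "intrinsics" (3x3 intrinsics, pixels), "extrinsics" (4x4, takes a point from world to camera coordinates). Camera axes: x right, y down, z forward; pixel columns grow to the right and rows downward; lengths in m; the calibration is good to about 2 mm. A picture is of the moment at which its call begins. camera_model takes no time and is no camera call.
- ticket.finish_job(): hands the job in, once; it reports no verdict.
The state is a dict: "time_s": time; "joints": joint angles; "joint_velocities": joint speeds; "effort": joint torques, N m; "tcp_pos": TCP position; "ee_rot": TCP orientation; "wrist_force": force on the tool from outside, world axes, zero at the start; "moment": the same for the moment, N m; "gripper_width": opening from 0.0 (shut) to 1.0 (fully open).
Only numpy, scipy, OpenCV 4.12 (cv2) and the standard library are available. Lean on these libraries where they do the work, as an engineer would, in place of code of your own. Each camera call takes 0.05 s, during which the arm holds its last target.

## Task

Open the filter cover in the top of the dehumidifier: push in the release tab on its front so that the near edge of the cover springs up, then swing the cover up and right over on its hinge until it rests fully open by itself. The dehumidifier only stands on the counter, so press no harder than needed: it must stay within a centimetre of its place. Leave the things beside it where they are.

Things in the scene. Friction and masses are not known exactly. Their poses are not given: they have to be found in the camera images.
- unit: The dehumidifier: white plastic case 220 (x) x 240 (y) x 122 mm high, about 3.5 kg, standing loose; more than about 14 N along the counter can slide it. Origin: centre of its underside; x points from its front face (at -110 mm, nearest the robot) to its back, z up. Behind the 6 mm front wall is a 9 mm gap, then the near edge of the cover in its top.
- tab_root (a point): Point in the middle of the case's front face, 88 mm above the counter, where the stem of the release tab comes out. The tab is a grey ribbed plate 50 mm wide (y), 32 mm high, 8 mm thick, on that stem. How far its outer face stands out differs each time, 17 to 37 mm from this point, and is not reported: feel for it. It is pushed straight towards the case (+x of the unit).
- tab (a joint): How far the tab is pushed in, m: 0 at rest, 0.008 at its hard stop. Its spring takes 3 N at first and 8 N at the stop; the cover is let go at about 5 mm (about 6.5 N). The tab springs back when let go. The cover cannot be opened without pressing it.
- cover_edge (a point): Middle of the near edge of the cover, a grey slotted plate 125 (x) x 150 (y) x 6 mm, flush with the case's top when shut; the point is 125 mm from the hinge, half-way through the thickness, and moves with the cover. Below the edge, 62 mm to either side of the middle, a catch foot hangs 27 mm down; 110 mm between the feet are free.
- hinge (a point): Middle of the cover's hinge line, which runs along the unit's y axis at its x = +30 mm, at the height of the cover's upper face (122 mm above the counter).
- cover (a joint): Angle of the cover, rad: 0 shut and latched. Let go, a spring pin (under its middle, 40 mm from the hinge) holds it ajar at about 0.4, near edge about 45 mm above the case. From there lift it from below, under the near edge or nearer the hinge (120 g, free hinge). Left before 1.57 it falls back to ajar; past 1.65 it falls on to its stop at 1.95, fully open.
- pump: Bystander: soap pump bottle, 62 mm across, 155 mm high, standing loose beside the unit; origin at the centre of its underside.
- mug: Bystander: white ceramic cup, 72 mm across, 85 mm high, standing loose beside the unit; origin at the centre of its underside.
- caddy: Bystander: clear plastic open box, 80 x 80 x 60 mm high, standing loose beside the unit; origin at the centre of its underside.

How it is judged (in metres and radians):
On the way:
1. the release tab is pushed in at least 3 mm while the cover is still shut (below 0.1 rad) (value of joint tab above 0.003 m and value of joint cover below 0.1 rad).
At the end, for the whole second after the job is handed in: The cover rests open at its stop (beyond 1.85 rad), the tab is let go (less than 2 mm in), and the dehumidifier stands still within 10 mm of where it stood (value of joint cover above 1.85 rad and velocity of joint cover below 0.1 rad/s and value of joint tab below 0.002 m and distance of unit from where it was at the start of the episode below 0.01 m and linear speed of unit below 0.02 m/s); the robot touches nothing.
It fails at once if the dehumidifier is shoved more than 10 mm from its place (distance of unit from where it was at the start of the episode above 0.01 m).
It fails at once if the dehumidifier is tipped (angle between unit's own z axis and vertical above 0.15 rad).
It fails at once if a bystander is moved more than 25 mm or knocked over (distance of any of pump, mug, caddy from where it was at the start of the episode above 0.025 m or angle between any of pump, mug's own z axis and vertical above 0.4 rad).
It also fails if it takes over 45 s, if anything falls off the work surface, if the arm or the gripper's body presses on something with over 40 N, if the wrist force passes 120 N, or if a joint passes its speed limit or range.

## Working session

There is one attempt and no reset: what is moved stays moved. The work goes in short steps, Python scripts to look and compute and a tool call to move; the robot and the scene stay as the last step left them, time stands still between calls to the robot, and variables do not carry over. Pictures are saved under pics/ and viewed, and the job is handed in when it is done.

Besides the shell and the picture viewer there is one more tool, called after ">>>" by a JSON object that holds its "api" and its "payload". drive_tool: Moves the arm, as the interface text tells. Its arguments: {"type":"object","properties":{"deltas":{"type":"array","items":{"type":"object","properties":{"dx":{"type":"number"},"dy":{"type":"number"},"dz":{"type":"number"},"wx":{"type":"number"},"wy":{"type":"number"},"wz":{"type":"number"}}}},"gripper":{"type":"number"}},"required":["deltas"]}

```bash
mkdir -p pics; ls; python3 - <<'E'
from station import r,cams
import cv2
for n in("side","top"):
    cv2.imwrite(f"pics/{n}0.png",cams.capture(n)[:,:,::-1])
    m=cams.camera_model(n);print(m)
s=r.sense();print(s)
E
```

```text
pics
{'intrinsics': array([[538.69511592,   0.        , 276.57331938],
       [  0.        , 538.69511592, 212.39736128],
       [  0.        ,   0.        ,   1.        ]]), 'extrinsics': array([[-0.93800392, -0.34660408, -0.00377678,  0.60407875],
       [-0.19981201,  0.54958423, -0.81119192,  0.13287698],
       [ 0.28323809, -0.76014656, -0.58476782,  1.1213145 ],
       [ 0.        ,  0.        ,  0.        ,  1.        ]])}
{'intrinsics': array([[482.2740928 ,   0.        , 276.45493666],
       [  0.        , 482.2740928 , 204.74340718],
       [  0.        ,   0.        ,   1.        ]]), 'extrinsics': array([[ 0.01645979, -0.99986327, -0.0015884 ,  0.11706559],
       [-0.99500031, -0.01622318, -0.09854534,  0.64122307],
       [ 0.0985061 ,  0.00320249, -0.99513129,  1.24097081],
       [ 0.        ,  0.        ,  0.        ,  1.        ]])}
{'time_s': 0.1, 'joints': array([-5.75472293e+01,  2.20852828e+01,  3.88319619e-01, -2.36053762e-02,
       -6.84135343e+01, -1.48182354e+01]), 'joint_velocities': array([-0.08802276, -0.02671782,  0.14922864,  0.05960636, -0.04857905,
       -0.03164379]), 'effort': array([ 1.71276115e-04, -3.91688991e+01,  1.87935036e+01,  4.23179984e+00,
        1.34818154e-02, -6.45164937e-05]), 'tcp_pos': array([ 0.18920004, -0.59510531,  0.22158961]), 'ee_rot': array([[-9.53054215e-01, -3.02798872e-01, -7.11579264e-04],
       [-3.02799683e-01,  9.53052460e-01,  1.83291641e-03],
       [ 1.23167348e-04,  1.96233468e-03, -9.99998067e-01]]), 'wrist_force': array([ 0.5231098 , -0.88022776,  0.34306524]), 'moment': array([-0.05686456, -0.00927061,  0.02140744]), 'gripper_width': 0.9978686084686514}
```

View pics/side0.png

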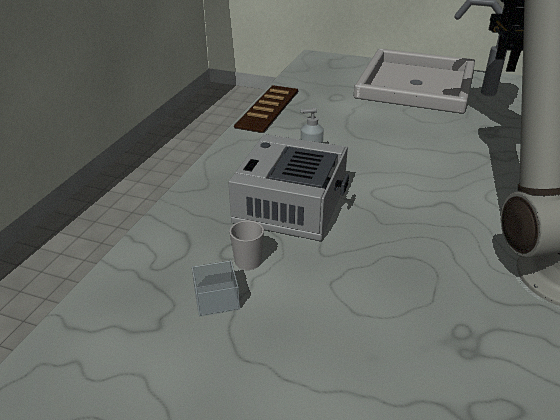

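View pics/top0.png

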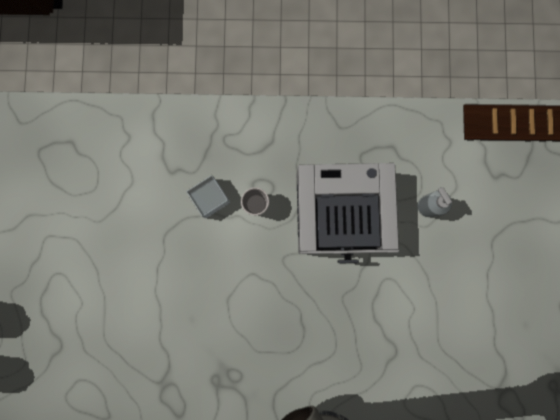

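```bash
python3 - <<'E'
import cv2
a=cv2.imread("pics/top0.png")[150:280,280:420]
cv2.imwrite("pics/topz.png",cv2.resize(a,None,fx=4.5,fy=4.5,interpolation=cv2.INTER_CUBIC))
a=cv2.imread("pics/side0.png")[100:250,220:370]
cv2.imwrite("pics/sidez.png",cv2.resize(a,None,fx=4,fy=4,interpolation=cv2.INTER_CUBIC))
E
```

```text
(no output)
```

View pics/topz.png

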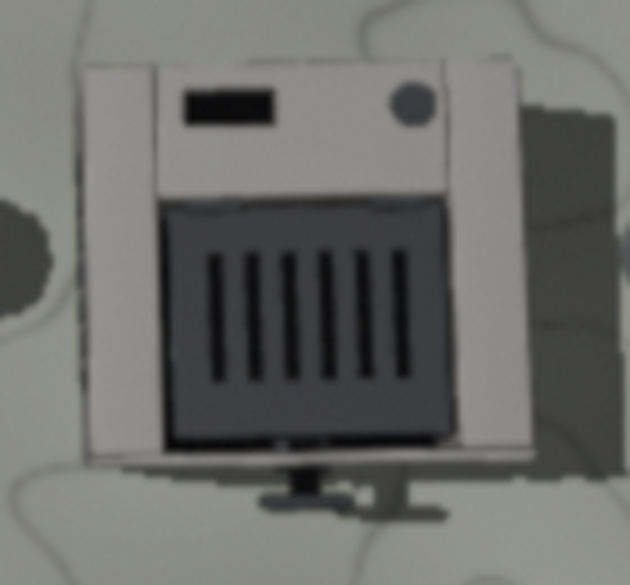

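View pics/sidez.png

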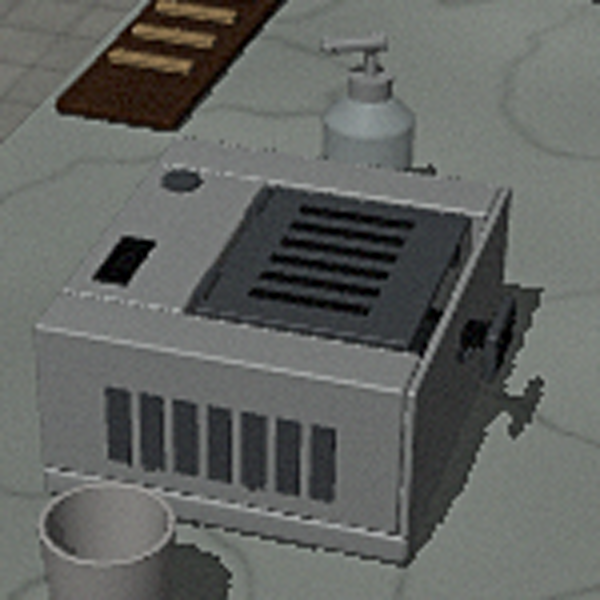

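```bash
cat > h.py <<'E'
import numpy as np, cv2
from scipy.optimize import least_squares
from station import r,cams
C={n:cams.camera_model(n) for n in("side","top")}
def proj(n,P):
    m=C[n];P=np.atleast_2d(P);q=P@m["extrinsics"][:3,:3].T+m["extrinsics"][:3,3]
    q=q@m["intrinsics"].T;return q[:,:2]/q[:,2:]
def U(p,L):
    c,s=np.cos(p[2]),np.sin(p[2]);L=np.atleast_2d(L)
    return np.c_[p[0]+c*L[:,0]-s*L[:,1],p[1]+s*L[:,0]+c*L[:,1],L[:,2]]
def ray(n,uv,z):
    m=C[n];R=m["extrinsics"][:3,:3];t=m["extrinsics"][:3,3]
    d=R.T@np.linalg.solve(m["intrinsics"],[uv[0],uv[1],1]);o=-R.T@t
    return o+d*(z-o[2])/d[2]
E
python3 - <<'E'
from h import *
zt=lambda u,v:np.array([280+(u+.5)/4.5-.5,150+(v+.5)/4.5-.5])
zs=lambda u,v:np.array([220+(u+.5)/4-.5,100+(v+.5)/4-.5])
top=[zt(85,66),zt(518,66),zt(533,447),zt(88,455)]
L=[[.11,.12,.122],[.11,-.12,.122],[-.11,-.12,.122],[-.11,.12,.122]]
side=[zs(37,327),zs(165,138),zs(512,188),zs(410,388),zs(408,566)]
Ls=[[.11,.12,.122],[.11,-.12,.122],[-.11,-.12,.122],[-.11,.12,.122],[-.11,.12,0]]
ft=lambda p:(proj("top",U(p,L))-top).ravel()
fs=lambda p:(proj("side",U(p,Ls))-side).ravel()
for nm,f in(("top",ft),("side",fs),("both",lambda p:np.r_[ft(p),fs(p)])):
    s=least_squares(f,[.6,-.1,0],loss='soft_l1');print(nm,s.x[:2],np.degrees(s.x[2]),np.round(f(s.x),1))
p=s.x;np.save("p.npy",p)
print("root",U(p,[-.11,0,.088]),"edge",U(p,[-.095,0,.119]),"hinge",U(p,[.03,0,.122]))
for a,b in(((262,502),(356,502)),):
    for z in(.104,.072):
        print([ray("top",zt(*q),z) for q in((260,505),(355,500))])
for d in(.017,.027,.037): print(d,(proj("top",U(p,[[-.11-d,.025,.104],[-.11-d,-.025,.104]]))-[280,150])*4.5, (proj("side",U(p,[[-.11-d,.025,.104],[-.11-d,.025,.072],[-.11-d,-.025,.104]]))-[220,100])*4)
E
```

```text
top [ 0.6287896  -0.04704249] 1.4237683138202881 [-0.5 -1.7  0.4 -2.5  0.   2.3  0.   1.3]
side [ 0.62749091 -0.04811653] 2.9939419562614296 [-1.3 -0.3  1.  -1.1 -1.2 -1.5  2.   0.7 -0.1  0.9]
both [ 0.62721222 -0.04721821] 2.0650173898933404 [-0.9 -0.5 -0.  -2.4  0.6  2.4  0.6  2.5 -1.9 -0.6  2.  -1.1 -0.6 -0.9
  0.9  1.3 -1.1  1.5]
root [[ 0.51728365 -0.0511819   0.088     ]] edge [[ 0.53227391 -0.05064139  0.119     ]] hinge [[ 0.65719273 -0.0461372   0.122     ]]
[array([ 0.49344907, -0.02482932,  0.104     ]), array([ 0.49701975, -0.07672552,  0.104     ])]
[array([ 0.49290253, -0.02880305,  0.072     ]), array([ 0.49656888, -0.08208974,  0.072     ])]
0.017 [[261.91850394 492.36488624]
 [353.34416595 490.56517196]] [[481.10526479 333.22953752]
 [477.47301116 380.05442045]
 [500.03623893 289.23441077]]
0.027 [[262.50789752 510.78170523]
 [354.00955087 508.98022374]] [[498.41950299 336.16329117]
 [494.51814554 383.04050913]
 [516.8592628  291.98902193]]
0.037 [[263.09827184 529.22916908]
 [354.67604295 527.42591699]] [[515.80647483 339.10936892]
 [511.633799   386.03895186]
 [533.75079046 294.75484994]]
```

```bash
cat > ov.py <<'E'
from h import *
def overlay(p,d,ft,fs,tag):
    W=lambda z:[[.11,.12,z],[.11,-.12,z],[-.11,-.12,z],[-.11,.12,z]]
    polys=[W(.122),[[-.11,.12,0],[-.11,.12,.122]],[[-.11,-.12,0],[-.11,.12,0],[.11,.12,0]],
     [[-.095,.075,.122],[-.095,-.075,.122],[.03,-.075,.122],[.03,.075,.122]],
     [[-.11-d,.025,.104],[-.11-d,-.025,.104],[-.11-d,-.025,.072],[-.11-d,.025,.072]]]
    for n,f,(x0,y0,w,h),k in(("top",ft,(285,150,130,130),4.6),("side",fs,(220,100,150,150),4)):
        a=cv2.resize(cv2.imread(f)[y0:y0+h,x0:x0+w],None,fx=k,fy=k,interpolation=cv2.INTER_CUBIC)
        for i,q in enumerate(polys):
            uv=((proj(n,U(p,q))-[x0,y0]+.5)*k).round().astype(int)
            cv2.polylines(a,[uv],len(q)==4,(0,0,255) if i!=4 else (0,255,0),1)
        cv2.imwrite(f"pics/{n}_{tag}.png",a)
E
python3 - <<'E'
from ov import *
zt=lambda u,v:np.array([280+(u+.5)/4.5-.5,150+(v+.5)/4.5-.5])
zs=lambda u,v:np.array([220+(u+.5)/4-.5,100+(v+.5)/4-.5])
top=[zt(83,64),zt(518,62),zt(533,458),zt(87,464)]
L=[[.11,.12,.122],[.11,-.12,.122],[-.11,-.12,.122],[-.11,.12,.122]]
side=[zs(37,327),zs(165,138),zs(512,188),zs(414,390),zs(408,566)]
Ls=[[.11,.12,.122],[.11,-.12,.122],[-.11,-.12,.122],[-.11,.12,.122],[-.11,.12,0]]
ft=lambda p:(proj("top",U(p,L))-top).ravel()
fs=lambda p:(proj("side",U(p,Ls))-side).ravel()
for nm,f in(("top",ft),("side",fs),("both",lambda p:np.r_[ft(p),fs(p)])):
    s=least_squares(f,[.6,-.1,0],loss='soft_l1');print(nm,s.x[:2],np.degrees(s.x[2]),np.round(f(s.x),1))
p=s.x;np.save("p.npy",p)
overlay(p,.025,"pics/top0.png","pics/side0.png","ov")
E
```

```text
top [ 0.62656111 -0.04664875] 1.4655208341845258 [-0.2 -0.3  0.2 -0.7 -0.1  0.7  0.1  0.3]
side [ 0.62707592 -0.047601  ] 2.9726703629551565 [-1.2 -0.1  1.1 -1.  -1.1 -1.4  1.1  0.4  0.   1.1]
both [ 0.62626894 -0.04692527] 2.002840244451918 [-0.5  0.3 -0.1 -1.1  0.4  0.4  0.7  0.9 -1.6 -0.5  2.3 -1.  -0.2 -0.8
  0.2  0.9 -0.8  1.7]
```

View pics/top_ov.png

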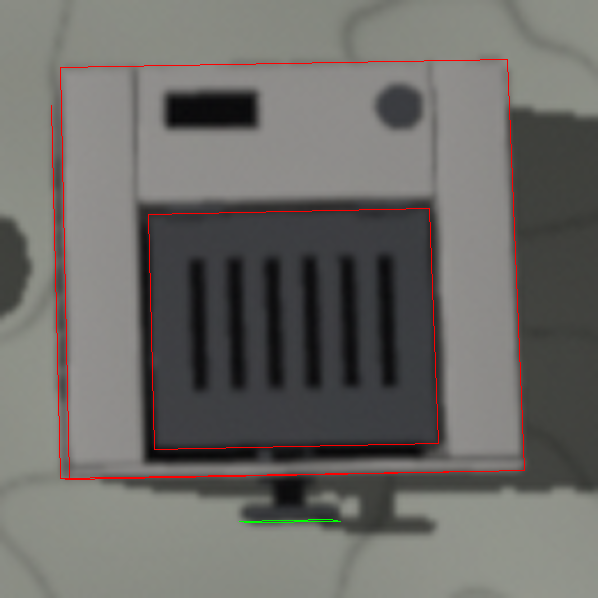

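View pics/side_ov.png

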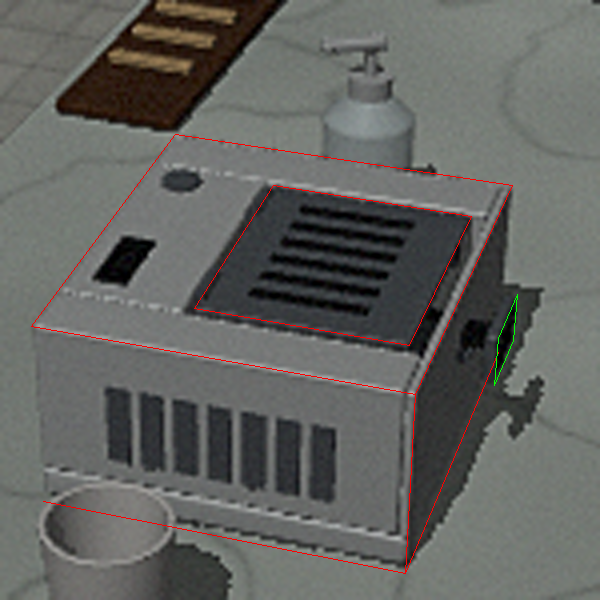

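```bash
python3 - <<'E'
from station import r,cams,ticket
print([a for a in dir(r) if a[0]!='_'],[a for a in dir(cams) if a[0]!='_'],r.hold_point_z)
E
```

```text
['PlanningError', 'hold_point_z', 'sense'] ['camera_model', 'capture'] 0.0187
```

```bash
cat > d.py <<'E'
import sys
from h import *
from scipy.spatial.transform import Rotation as Ro
# tool pitched: pitch deg below horizontal, yaw deg
def Rt(pitch,yaw):
    a=np.radians(pitch)
    z=np.array([np.cos(a),0,-np.sin(a)]);y=np.array([0,1,0.]);x=np.cross(y,z)
    return Ro.from_euler('z',yaw,degrees=True).as_matrix()@np.c_[x,y,z]
def delta(pos,pitch,yaw):
    s=r.sense();R=s["ee_rot"]
    d=R.T@(np.array(pos)-s["tcp_pos"]);w=Ro.from_matrix(R.T@Rt(pitch,yaw)).as_rotvec(degrees=True)
    print("t",round(s["time_s"],2),"tcp",s["tcp_pos"].round(4),"z",R[:,2].round(3),"F",s["wrist_force"].round(2),"j",s["joints"].round(1))
    print("d",d.round(4),"w",w.round(2))
if __name__=="__main__":
    a=[float(v) for v in sys.argv[1:]];delta(a[:3],a[3],a[4])
E
python3 d.py .40 -.05 .25 45 1.7; python3 -c "
from h import *
p=np.load('p.npy');print(p,U(p,[[-.133,0,.088],[-.18,0,.088],[-.095,0,.119],[.03,0,.122]]))"
```

```text
t 0.1 tcp [ 0.1892 -0.5951  0.2216] z [-0.001  0.002 -1.   ] F [ 0.52 -0.88  0.34] j [-57.5  22.1   0.4  -0.  -68.4 -14.8]
d [-0.366   0.4557 -0.0276] w [  6.36 -44.73  15.05]
[ 0.62626894 -0.04692527  0.03495616] [[ 0.49335019 -0.05157349  0.088     ]
 [ 0.4463789  -0.0532161   0.088     ]
 [ 0.53132697 -0.05024543  0.119     ]
 [ 0.65625061 -0.0458768   0.122     ]]
```

>>> {"api": "drive_tool", "payload": {"deltas": [{"dx":-0.366,"dy":0.456,"dz":-0.028,"wx":6.4,"wy":-44.7,"wz":15},{"dx":-0.366,"dy":0.456,"dz":-0.028,"wx":6.4,"wy":-44.7,"wz":15},{"dx":-0.366,"dy":0.456,"dz":-0.028,"wx":6.4,"wy":-44.7,"wz":15},{"dx":-0.366,"dy":0.456,"dz":-0.028,"wx":6.4,"wy":-44.7,"wz":15},{"dx":-0.366,"dy":0.456,"dz":-0.028,"wx":6.4,"wy":-44.7,"wz":15},{"dx":-0.366,"dy":0.456,"dz":-0.028,"wx":6.4,"wy":-44.7,"wz":15},{"dx":-0.366,"dy":0.456,"dz":-0.028,"wx":6.4,"wy":-44.7,"wz":15},{"dx":-0.366,"dy":0.456,"dz":-0.028,"wx":6.4,"wy":-44.7,"wz":15},{"dx":-0.366,"dy":0.456,"dz":-0.028,"wx":6.4,"wy":-44.7,"wz":15},{"dx":-0.366,"dy":0.456,"dz":-0.028,"wx":6.4,"wy":-44.7,"wz":15},{"dx":-0.366,"dy":0.456,"dz":-0.028,"wx":6.4,"wy":-44.7,"wz":15},{"dx":-0.366,"dy":0.456,"dz":-0.028,"wx":6.4,"wy":-44.7,"wz":15},{"dx":-0.366,"dy":0.456,"dz":-0.028,"wx":6.4,"wy":-44.7,"wz":15},{"dx":-0.366,"dy":0.456,"dz":-0.028,"wx":6.4,"wy":-44.7,"wz":15},{"dx":-0.366,"dy":0.456,"dz":-0.028,"wx":6.4,"wy":-44.7,"wz":15}], "gripper": 0}}

```text
time_s: 1.6
tcp_pos: [0.3693, -0.128, 0.2478]
ee_rot: [[-0.716, -0.031, 0.697], [-0.022, 1.0, 0.021], [-0.698, -0.0, -0.716]]
wrist_force: [-0.3, -1.7, 1.1]
gripper_width: -0.001
```

```bash
python3 d.py .455 -.053 .088 45 1.7
```

```text
t 1.6 tcp [ 0.3693 -0.128   0.2478] z [ 0.697  0.021 -0.716] F [-0.25 -1.72  1.1 ] j [   6.4  -24.1  -60.7   19.2   -9.8 -112.3]
d [0.0484 0.0724 0.1758] w [ 0.03 -0.76  0.04]
```

```bash
python3 d.py .44 -.053 .20 70 1.7
```

```text
t 1.6 tcp [ 0.3693 -0.128   0.2478] z [ 0.697  0.021 -0.716] F [-0.25 -1.72  1.1 ] j [   6.4  -24.1  -60.7   19.2   -9.8 -112.3]
d [-0.019   0.0728  0.0851] w [2.000e-02 2.424e+01 5.000e-02]
```

>>> {"api": "drive_tool", "payload": {"deltas": [{"dx":-0.019,"dy":0.073,"dz":0.085,"wy":24.2},{"dx":-0.019,"dy":0.073,"dz":0.085,"wy":24.2},{"dx":-0.019,"dy":0.073,"dz":0.085,"wy":24.2},{"dx":-0.019,"dy":0.073,"dz":0.085,"wy":24.2},{"dx":-0.019,"dy":0.073,"dz":0.085,"wy":24.2},{"dx":-0.019,"dy":0.073,"dz":0.085,"wy":24.2}]}}

```text
schema error: expected keys dx, dy, dz, wx, wy, wz
```

```bash
python3 d.py .44 -.053 .20 70 1.7
```

```text
t 1.6 tcp [ 0.3693 -0.128   0.2478] z [ 0.697  0.021 -0.716] F [-0.25 -1.72  1.1 ] j [   6.4  -24.1  -60.7   19.2   -9.8 -112.3]
d [-0.019   0.0728  0.0851] w [2.000e-02 2.424e+01 5.000e-02]
```

>>> {"api": "drive_tool", "payload": {"deltas": [{"dx":-0.019,"dy":0.073,"dz":0.085,"wx":0,"wy":24.2,"wz":0},{"dx":-0.019,"dy":0.073,"dz":0.085,"wx":0,"wy":24.2,"wz":0},{"dx":-0.019,"dy":0.073,"dz":0.085,"wx":0,"wy":24.2,"wz":0},{"dx":-0.019,"dy":0.073,"dz":0.085,"wx":0,"wy":24.2,"wz":0},{"dx":-0.019,"dy":0.073,"dz":0.085,"wx":0,"wy":24.2,"wz":0},{"dx":-0.019,"dy":0.073,"dz":0.085,"wx":0,"wy":24.2,"wz":0}]}}

```text
time_s: 2.2
tcp_pos: [0.4395, -0.0551, 0.2002]
ee_rot: [[-0.939, -0.028, 0.342], [-0.027, 1.0, 0.008], [-0.343, -0.002, -0.939]]
wrist_force: [0.4, -0.3, 0.5]
gripper_width: 0.004
```

```bash
python3 d.py .44 -.053 .20 70 1.7
```

```text
t 2.2 tcp [ 0.4395 -0.0551  0.2002] z [ 0.342  0.008 -0.939] F [ 0.36 -0.28  0.51] j [  17.9   -5.1  -42.7   10.2  -33.5 -113.7]
d [-0.0004  0.0021  0.0004] w [-0.13  0.03 -0.03]
```

```bash
python3 d.py .455 -.053 .084 65 1.7
```

```text
t 2.2 tcp [ 0.4395 -0.0551  0.2002] z [ 0.342  0.008 -0.939] F [ 0.36 -0.28  0.51] j [  17.9   -5.1  -42.7   10.2  -33.5 -113.7]
d [0.0252 0.0019 0.1145] w [-0.13 -4.97 -0.02]
```

>>> {"api": "drive_tool", "payload": {"deltas": [{"dx":0.025,"dy":0.002,"dz":0.114,"wx":0,"wy":-5,"wz":0},{"dx":0.025,"dy":0.002,"dz":0.114,"wx":0,"wy":-5,"wz":0},{"dx":0.025,"dy":0.002,"dz":0.114,"wx":0,"wy":-5,"wz":0},{"dx":0.025,"dy":0.002,"dz":0.114,"wx":0,"wy":-5,"wz":0},{"dx":0.025,"dy":0.002,"dz":0.114,"wx":0,"wy":-5,"wz":0}]}}

```text
time_s: 2.7
tcp_pos: [0.4617, -0.0611, 0.1124]
ee_rot: [[-0.918, -0.04, 0.394], [-0.027, 0.999, 0.037], [-0.395, 0.024, -0.918]]
wrist_force: [-0.0, 0.5, 0.4]
gripper_width: 0.005
```

```bash
python3 d.py .478 -.052 .084 65 1.7; python3 - <<'E'
from h import *
for n in("side","top"):
    a=cams.capture(n)[:,:,::-1];cv2.imwrite(f"pics/{n}1.png",a)
    y0=100 if n=="side" else 140
    b=a[y0:y0+150,220:420] if n=="side" else a[y0:y0+170,260:460]
    cv2.imwrite(f"pics/{n}1z.png",cv2.resize(b,None,fx=3.5,fy=3.5,interpolation=cv2.INTER_CUBIC))
E
```

```text
t 2.7 tcp [ 0.4617 -0.0611  0.1124] z [ 0.394  0.037 -0.918] F [-0.    0.45  0.37] j [  13.4    4.7  -53.6   20.3   -9.1 -120.9]
d [-0.004   0.0078  0.0328] w [ 1.47 -1.74 -0.03]
```

View pics/side1z.png

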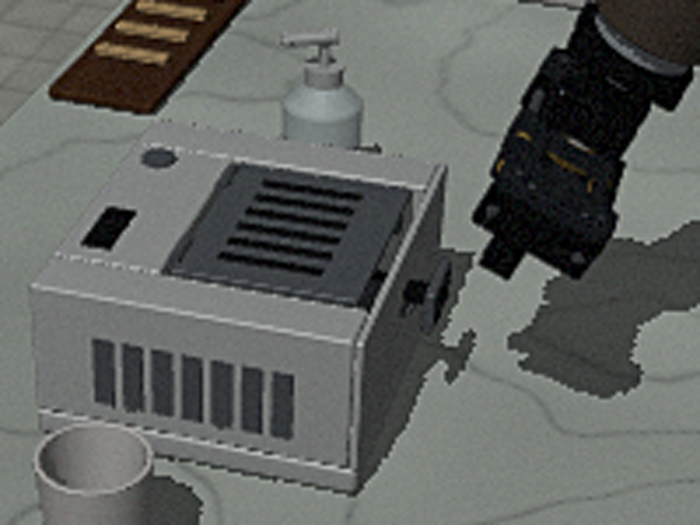

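View pics/top1z.png

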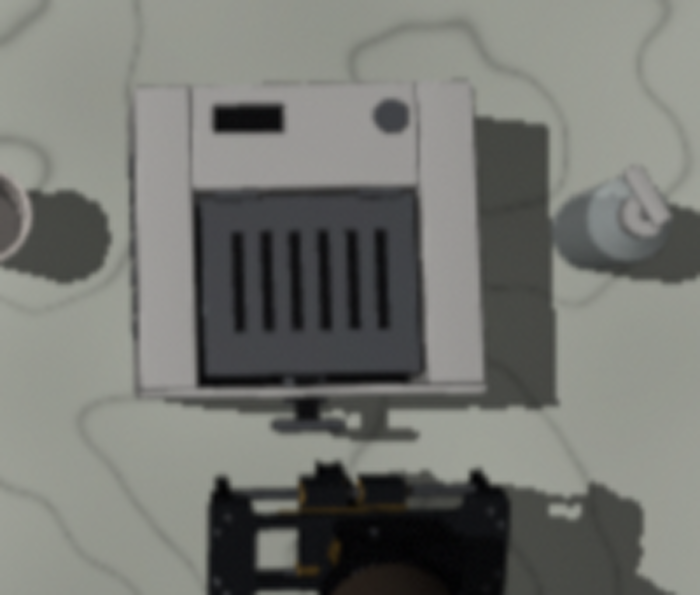

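```bash
python3 d.py .462 -.053 .084 80 1.7
```

```text
t 2.8 tcp [ 0.4621 -0.0607  0.1132] z [ 0.396  0.038 -0.918] F [-0.52  0.17  1.02] j [  13.5    4.6  -53.6   20.3   -9.2 -120.8]
d [0.0115 0.007  0.027 ] w [ 1.5  13.37  0.21]
```

>>> {"api": "drive_tool", "payload": {"deltas": [{"dx":0.006,"dy":0.007,"dz":0.0,"wx":1.5,"wy":8,"wz":0},{"dx":0.0115,"dy":0.007,"dz":0.02,"wx":1.5,"wy":13.4,"wz":0},{"dx":0.0115,"dy":0.007,"dz":0.027,"wx":1.5,"wy":13.4,"wz":0},{"dx":0.0115,"dy":0.007,"dz":0.027,"wx":1.5,"wy":13.4,"wz":0}]}}

```text
time_s: 3.2
tcp_pos: [0.461, -0.0534, 0.0819]
ee_rot: [[-0.985, -0.033, 0.169], [-0.033, 0.999, 0.003], [-0.169, -0.002, -0.986]]
wrist_force: [-0.4, -0.3, 0.4]
gripper_width: 0.002
```

```bash
python3 d.py .470 -.0525 .084 80 1.7
```

```text
t 3.2 tcp [ 0.461  -0.0534  0.0819] z [ 0.169  0.003 -0.986] F [-0.38 -0.31  0.38] j [  15.1   11.9  -41.3    5.1  -27.4 -107.6]
d [-0.0093  0.0006 -0.0005] w [-0.09 -0.25  0.19]
```

>>> {"api": "drive_tool", "payload": {"deltas": [{"dx":-0.005,"dy":0,"dz":0.001,"wx":0,"wy":0,"wz":0},{"dx":-0.01,"dy":0,"dz":0.0017,"wx":0,"wy":0,"wz":0},{"dx":-0.013,"dy":0,"dz":0.0022,"wx":0,"wy":0,"wz":0},{"dx":-0.013,"dy":0,"dz":0.0022,"wx":0,"wy":0,"wz":0}]}}

```text
time_s: 3.6
tcp_pos: [0.4741, -0.0531, 0.0821]
ee_rot: [[-0.985, -0.033, 0.169], [-0.033, 0.999, 0.004], [-0.169, -0.002, -0.986]]
wrist_force: [0.1, 0.9, 1.0]
gripper_width: 0.007
```

>>> {"api": "drive_tool", "payload": {"deltas": [{"dx":-0.001,"dy":0,"dz":0.0002,"wx":0,"wy":0,"wz":0},{"dx":-0.002,"dy":0,"dz":0.0003,"wx":0,"wy":0,"wz":0},{"dx":-0.003,"dy":0,"dz":0.0005,"wx":0,"wy":0,"wz":0},{"dx":-0.003,"dy":0,"dz":0.0005,"wx":0,"wy":0,"wz":0}]}}

```text
time_s: 4.0
tcp_pos: [0.4768, -0.0529, 0.0817]
ee_rot: [[-0.985, -0.033, 0.168], [-0.033, 0.999, 0.004], [-0.168, -0.002, -0.986]]
wrist_force: [0.6, 0.9, 0.6]
gripper_width: 0.005
```

>>> {"api": "drive_tool", "payload": {"deltas": [{"dx":-0.001,"dy":0,"dz":0.0002,"wx":0,"wy":0,"wz":0},{"dx":-0.002,"dy":0,"dz":0.0003,"wx":0,"wy":0,"wz":0},{"dx":-0.002,"dy":0,"dz":0.0003,"wx":0,"wy":0,"wz":0}]}}

```text
time_s: 4.3
tcp_pos: [0.4789, -0.0528, 0.0817]
ee_rot: [[-0.985, -0.033, 0.168], [-0.033, 0.999, 0.004], [-0.168, -0.002, -0.986]]
wrist_force: [-0.2, -0.3, 0.7]
gripper_width: 0.006
```

Not touching yet; continue in 1 mm steps.

>>> {"api": "drive_tool", "payload": {"deltas": [{"dx":-0.001,"dy":0,"dz":0.0002,"wx":0,"wy":0,"wz":0},{"dx":-0.002,"dy":0,"dz":0.0003,"wx":0,"wy":0,"wz":0},{"dx":-0.002,"dy":0,"dz":0.0003,"wx":0,"wy":0,"wz":0}]}}

```text
time_s: 4.6
tcp_pos: [0.4809, -0.0527, 0.0818]
ee_rot: [[-0.985, -0.033, 0.168], [-0.033, 0.999, 0.004], [-0.168, -0.002, -0.986]]
wrist_force: [0.3, 0.2, 0.5]
gripper_width: 0.009
```

>>> {"api": "drive_tool", "payload": {"deltas": [{"dx":-0.001,"dy":0,"dz":0.0002,"wx":0,"wy":0,"wz":0},{"dx":-0.001,"dy":0,"dz":0.0002,"wx":0,"wy":0,"wz":0}]}}

```text
time_s: 4.8
tcp_pos: [0.4818, -0.0527, 0.0817]
ee_rot: [[-0.985, -0.033, 0.168], [-0.033, 0.999, 0.004], [-0.168, -0.002, -0.986]]
wrist_force: [-0.1, 0.0, -0.5]
gripper_width: 0.006
```

>>> {"api": "drive_tool", "payload": {"deltas": [{"dx":-0.001,"dy":0,"dz":0.0002,"wx":0,"wy":0,"wz":0},{"dx":-0.001,"dy":0,"dz":0.0002,"wx":0,"wy":0,"wz":0}]}}

```text
time_s: 5.0
tcp_pos: [0.4821, -0.0528, 0.0815]
ee_rot: [[-0.986, -0.033, 0.166], [-0.033, 0.999, 0.003], [-0.166, -0.002, -0.986]]
wrist_force: [-1.9, 0.1, 0.7]
gripper_width: 0.003
```

>>> {"api": "drive_tool", "payload": {"deltas": [{"dx":-0.001,"dy":0,"dz":0.0002,"wx":0,"wy":0,"wz":0},{"dx":-0.001,"dy":0,"dz":0.0002,"wx":0,"wy":0,"wz":0}]}}

```text
time_s: 5.2
tcp_pos: [0.4828, -0.0529, 0.0813]
ee_rot: [[-0.986, -0.033, 0.166], [-0.033, 0.999, 0.003], [-0.166, -0.002, -0.986]]
wrist_force: [-3.8, 0.9, 2.0]
gripper_width: 0.007
```

>>> {"api": "drive_tool", "payload": {"deltas": [{"dx":-0.001,"dy":0,"dz":0.0002,"wx":0,"wy":0,"wz":0},{"dx":-0.002,"dy":0,"dz":0.0003,"wx":0,"wy":0,"wz":0},{"dx":-0.002,"dy":0,"dz":0.0003,"wx":0,"wy":0,"wz":0}]}}

```text
time_s: 5.5
tcp_pos: [0.485, -0.0528, 0.0813]
ee_rot: [[-0.986, -0.033, 0.166], [-0.033, 0.999, 0.003], [-0.166, -0.002, -0.986]]
wrist_force: [-4.9, 1.0, 3.0]
gripper_width: 0.006
```

>>> {"api": "drive_tool", "payload": {"deltas": [{"dx":-0.001,"dy":0,"dz":0.0002,"wx":0,"wy":0,"wz":0},{"dx":-0.0015,"dy":0,"dz":0.0003,"wx":0,"wy":0,"wz":0},{"dx":-0.0015,"dy":0,"dz":0.0003,"wx":0,"wy":0,"wz":0}]}}

```text
time_s: 5.8
tcp_pos: [0.4864, -0.0528, 0.0813]
ee_rot: [[-0.986, -0.033, 0.165], [-0.032, 0.999, 0.003], [-0.166, -0.002, -0.986]]
wrist_force: [-5.5, 0.9, 3.4]
gripper_width: 0.003
```

>>> {"api": "drive_tool", "payload": {"deltas": [{"dx":-0.001,"dy":0,"dz":0.0002,"wx":0,"wy":0,"wz":0},{"dx":-0.001,"dy":0,"dz":0.0002,"wx":0,"wy":0,"wz":0}]}}

```text
time_s: 6.0
tcp_pos: [0.4873, -0.0527, 0.0813]
ee_rot: [[-0.986, -0.033, 0.165], [-0.032, 0.999, 0.003], [-0.165, -0.002, -0.986]]
wrist_force: [-6.2, 0.2, 4.4]
gripper_width: 0.007
```

>>> {"api": "drive_tool", "payload": {"deltas": [{"dx":-0.001,"dy":0,"dz":0.0002,"wx":0,"wy":0,"wz":0},{"dx":-0.001,"dy":0,"dz":0.0002,"wx":0,"wy":0,"wz":0}]}}

```text
time_s: 6.2
tcp_pos: [0.4882, -0.0527, 0.0812]
ee_rot: [[-0.986, -0.033, 0.165], [-0.032, 0.999, 0.003], [-0.165, -0.002, -0.986]]
wrist_force: [-6.3, 1.3, 3.4]
gripper_width: 0.004
```

```bash
python3 - <<'E'
from h import *
a=cams.capture("side")[:,:,::-1]
cv2.imwrite("pics/s2.png",cv2.resize(a[80:250,220:420],None,fx=3.5,fy=3.5,interpolation=cv2.INTER_CUBIC))
E
```

```text
(no output)
```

View pics/s2.png

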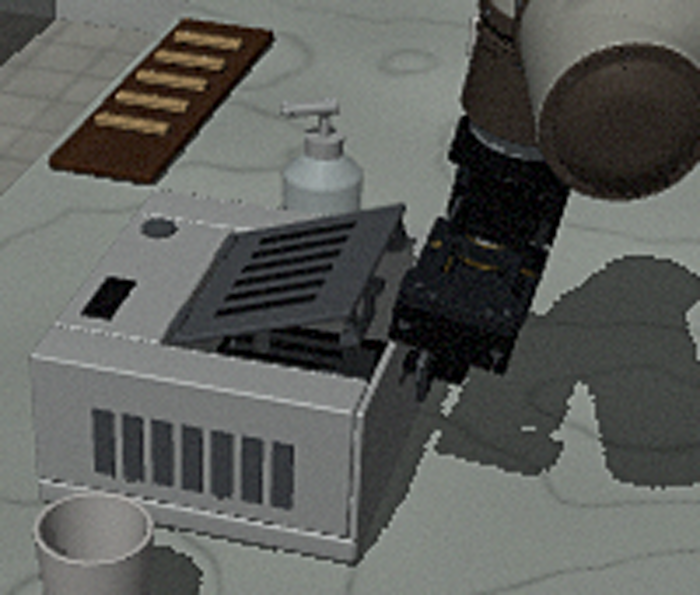

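>>> {"api": "drive_tool", "payload": {"deltas": [{"dx":0.01,"dy":0,"dz":-0.0017,"wx":0,"wy":0,"wz":0},{"dx":0.03,"dy":0,"dz":-0.005,"wx":0,"wy":0,"wz":0},{"dx":0.045,"dy":0,"dz":-0.0075,"wx":0,"wy":0,"wz":0},{"dx":0.035,"dy":0,"dz":-0.055,"wx":0,"wy":0,"wz":0},{"dx":0.027,"dy":0,"dz":-0.1,"wx":0,"wy":0,"wz":0},{"dx":0.027,"dy":0,"dz":-0.1,"wx":0,"wy":0,"wz":0},{"dx":0.027,"dy":0,"dz":-0.1,"wx":0,"wy":0,"wz":0}]}}

```text
time_s: 6.95
tcp_pos: [0.4476, -0.0532, 0.1774]
ee_rot: [[-0.984, -0.033, 0.174], [-0.033, 0.999, 0.005], [-0.174, -0.0, -0.985]]
wrist_force: [-0.6, 0.1, 0.1]
gripper_width: 0.002
```

```bash
python3 d.py .455 -.051 .17 60 1.7;  python3 - <<'E'
from h import *
for n in("side","top"):
    a=cams.capture(n)[:,:,::-1];cv2.imwrite(f"pics/{n}3.png",a)
from ov import overlay
p=np.load("p.npy");overlay(p,.023,"pics/top3.png","pics/side3.png","ov3")
E
```

```text
t 6.95 tcp [ 0.4476 -0.0532  0.1774] z [ 0.174  0.005 -0.985] F [-0.6   0.05  0.06] j [  15.7    2.2  -34.8    3.5  -43.3 -106.1]
d [-0.0061  0.002   0.0086] w [  0.05 -19.97   0.19]
```

View pics/side_ov3.png

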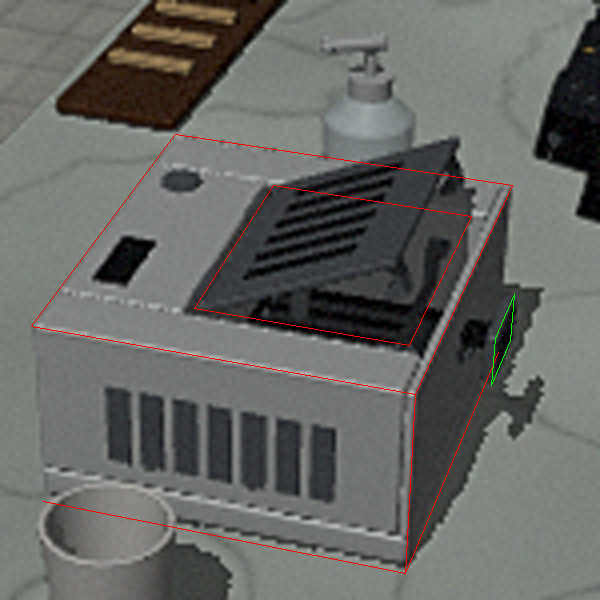

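View pics/top_ov3.png

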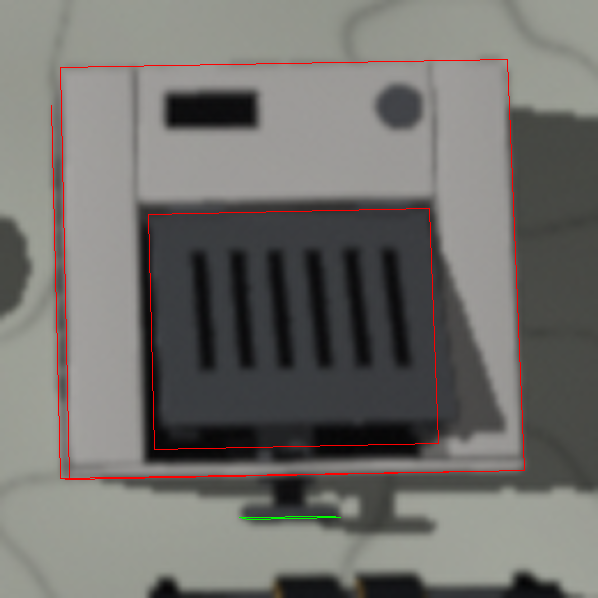

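>>> {"api": "drive_tool", "payload": {"deltas": [{"dx":-0.006,"dy":0.002,"dz":0,"wx":0,"wy":-8,"wz":0},{"dx":-0.006,"dy":0.002,"dz":0.0,"wx":0,"wy":-16,"wz":0},{"dx":-0.006,"dy":0.002,"dz":0.009,"wx":0,"wy":-20,"wz":0},{"dx":-0.006,"dy":0.002,"dz":0.009,"wx":0,"wy":-20,"wz":0},{"dx":-0.006,"dy":0.002,"dz":0.009,"wx":0,"wy":-20,"wz":0}]}}

```text
time_s: 7.55
tcp_pos: [0.4501, -0.0534, 0.17]
ee_rot: [[-0.875, -0.034, 0.483], [-0.03, 0.999, 0.015], [-0.484, -0.001, -0.875]]
wrist_force: [0.3, 0.3, -0.6]
gripper_width: 0.005
```

```bash
python3 d.py .50 -.05 .137 60 1.7
```

```text
t 7.55 tcp [ 0.4501 -0.0534  0.17  ] z [ 0.483  0.015 -0.875] F [ 0.3   0.35 -0.58] j [  13.4   -4.6  -58.9   37.7   -9.2 -137.3]
d [-0.0278  0.0017  0.053 ] w [ 0.05 -1.07  0.24]
```

```bash
python3 d.py .50 -.05 .137 66 -6
```

```text
t 7.55 tcp [ 0.4501 -0.0534  0.17  ] z [ 0.483  0.015 -0.875] F [ 0.3   0.35 -0.58] j [  13.4   -4.6  -58.9   37.7   -9.2 -137.3]
d [-0.0278  0.0017  0.053 ] w [3.47 4.93 7.14]
```

>>> {"api": "drive_tool", "payload": {"deltas": [{"dx":-0.005,"dy":0.0,"dz":0.01,"wx":2,"wy":3,"wz":4},{"dx":-0.015,"dy":0.001,"dz":0.03,"wx":3.5,"wy":4.9,"wz":7.1},{"dx":-0.028,"dy":0.0017,"dz":0.053,"wx":3.5,"wy":4.9,"wz":7.1},{"dx":-0.028,"dy":0.0017,"dz":0.053,"wx":3.5,"wy":4.9,"wz":7.1},{"dx":-0.028,"dy":0.0017,"dz":0.053,"wx":3.5,"wy":4.9,"wz":7.1}]}}

```text
time_s: 8.05
tcp_pos: [0.5035, -0.049, 0.1392]
ee_rot: [[-0.907, 0.104, 0.408], [0.096, 0.995, -0.041], [-0.41, 0.002, -0.912]]
wrist_force: [-0.5, -0.0, 0.3]
gripper_width: 0.008
```

```bash
python3 d.py .536 -.05 .136 66 -6
```

```text
t 8.05 tcp [ 0.5035 -0.049   0.1392] z [ 0.408 -0.041 -0.912] F [-0.47 -0.04  0.28] j [  12.5    5.1  -53.7   42.9  -10.9 -149.3]
d [-0.0283  0.0024  0.0162] w [ 0.09  0.24 -0.04]
```

>>> {"api": "drive_tool", "payload": {"deltas": [{"dx":-0.009,"dy":0.0,"dz":0.006,"wx":0,"wy":0,"wz":0},{"dx":-0.019,"dy":0.0,"dz":0.011,"wx":0,"wy":0,"wz":0},{"dx":-0.028,"dy":0.0,"dz":0.016,"wx":0,"wy":0,"wz":0},{"dx":-0.028,"dy":0.0,"dz":0.016,"wx":0,"wy":0,"wz":0}]}}

```text
time_s: 8.45
tcp_pos: [0.5371, -0.0518, 0.138]
ee_rot: [[-0.905, 0.104, 0.412], [0.095, 0.995, -0.041], [-0.414, 0.003, -0.91]]
wrist_force: [-0.6, 0.6, -0.7]
gripper_width: 0.005
```

```bash
cat > arc.py <<'E'
from h import *
s=r.sense();R=s["ee_rot"];t=s["tcp_pos"]
print("t",s["time_s"],t.round(4),R[:,2].round(3),s["wrist_force"].round(1),s["joints"].round(1))
th=np.arange(.40,1.80,.1);h=np.array([.656,.122]);rr=.105
for a in th:
    C=h+rr*np.array([-np.cos(a),np.sin(a)])+.006*np.array([-np.sin(a),-np.cos(a)])
    T=np.array([C[0]-.0086,-.05,C[1]-.004])
    print(round(a,2),T.round(4),(R.T@(T-t)).round(3))
E
python3 arc.py; python3 - <<'E'
from h import *
a=cams.capture("side")[:,:,::-1]
cv2.imwrite("pics/s4.png",cv2.resize(a[80:250,220:420],None,fx=3.5,fy=3.5,interpolation=cv2.INTER_CUBIC))
E
```

```text
t 8.45 [ 0.5371 -0.0518  0.138 ] [ 0.412 -0.041 -0.91 ] [-0.6  0.6 -0.7] [  11.9    8.4  -49.3   39.4  -11.4 -145.3]
0.4 [ 0.5484 -0.05    0.1534] [-0.016  0.003 -0.009]
0.5 [ 0.5524 -0.05    0.1631] [-0.024  0.003 -0.017]
0.6 [ 0.5574 -0.05    0.1723] [-0.032  0.004 -0.023]
0.7 [ 0.5632 -0.05    0.1811] [-0.041  0.005 -0.028]
0.8 [ 0.5699 -0.05    0.1891] [-0.051  0.005 -0.033]
0.9 [ 0.5774 -0.05    0.1965] [-0.061  0.006 -0.037]
1.0 [ 0.5856 -0.05    0.2031] [-0.071  0.007 -0.039]
1.1 [ 0.5944 -0.05    0.2089] [-0.081  0.008 -0.041]
1.2 [ 0.6038 -0.05    0.2137] [-0.092  0.009 -0.041]
1.3 [ 0.6135 -0.05    0.2176] [-0.102  0.01  -0.041]
1.4 [ 0.6236 -0.05    0.2205] [-0.112  0.011 -0.039]
1.5 [ 0.634  -0.05    0.2223] [-0.122  0.012 -0.037]
1.6 [ 0.6445 -0.05    0.2231] [-0.132  0.013 -0.033]
1.7 [ 0.655  -0.05    0.2229] [-0.142  0.014 -0.029]
```

View pics/s4.png

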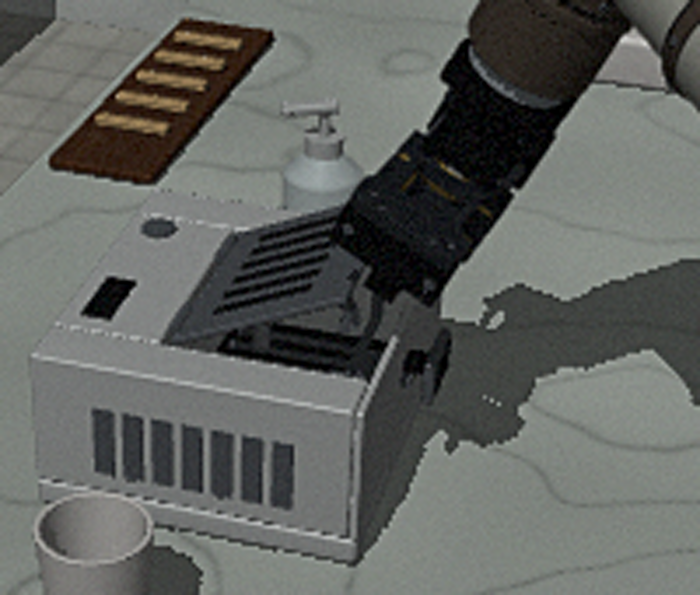

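>>> {"api": "drive_tool", "payload": {"deltas": [{"dx":-0.008,"dy":0.001,"dz":-0.004,"wx":0,"wy":0,"wz":0},{"dx":-0.016,"dy":0.002,"dz":-0.009,"wx":0,"wy":0,"wz":0},{"dx":-0.02,"dy":0.002,"dz":-0.013,"wx":0,"wy":0,"wz":0},{"dx":-0.024,"dy":0.003,"dz":-0.017,"wx":0,"wy":0,"wz":0},{"dx":-0.028,"dy":0.003,"dz":-0.02,"wx":0,"wy":0,"wz":0},{"dx":-0.028,"dy":0.003,"dz":-0.02,"wx":0,"wy":0,"wz":0}]}}

```text
time_s: 9.1
tcp_pos: [0.5532, -0.0509, 0.1679]
ee_rot: [[-0.905, 0.104, 0.412], [0.095, 0.995, -0.041], [-0.414, 0.002, -0.91]]
wrist_force: [-0.2, -0.1, 0.1]
gripper_width: 0.007
```

```bash
python3 arc.py; python3 - <<'E'
from h import *
a=cams.capture("side")[:,:,::-1]
cv2.imwrite("pics/s5.png",cv2.resize(a[80:250,220:420],None,fx=3.5,fy=3.5,interpolation=cv2.INTER_CUBIC))
E
```

```text
t 9.1 [ 0.5532 -0.0509  0.1679] [ 0.412 -0.041 -0.91 ] [-0.2 -0.1  0.1] [  14.6    7.7  -41.3   25.2  -19.7 -132.8]
0.4 [ 0.5484 -0.05    0.1534] [0.01  0.    0.011]
0.5 [ 0.5524 -0.05    0.1631] [0.003 0.001 0.004]
0.6 [ 0.5574 -0.05    0.1723] [-0.006  0.001 -0.002]
0.7 [ 0.5632 -0.05    0.1811] [-0.014  0.002 -0.008]
0.8 [ 0.5699 -0.05    0.1891] [-0.024  0.003 -0.012]
0.9 [ 0.5774 -0.05    0.1965] [-0.034  0.004 -0.016]
1.0 [ 0.5856 -0.05    0.2031] [-0.044  0.004 -0.019]
1.1 [ 0.5944 -0.05    0.2089] [-0.054  0.005 -0.02 ]
1.2 [ 0.6038 -0.05    0.2137] [-0.065  0.006 -0.021]
1.3 [ 0.6135 -0.05    0.2176] [-0.075  0.007 -0.02 ]
1.4 [ 0.6236 -0.05    0.2205] [-0.085  0.008 -0.019]
1.5 [ 0.634  -0.05    0.2223] [-0.096  0.009 -0.016]
1.6 [ 0.6445 -0.05    0.2231] [-0.105  0.011 -0.013]
1.7 [ 0.655  -0.05    0.2229] [-0.115  0.012 -0.008]
```

View pics/s5.png

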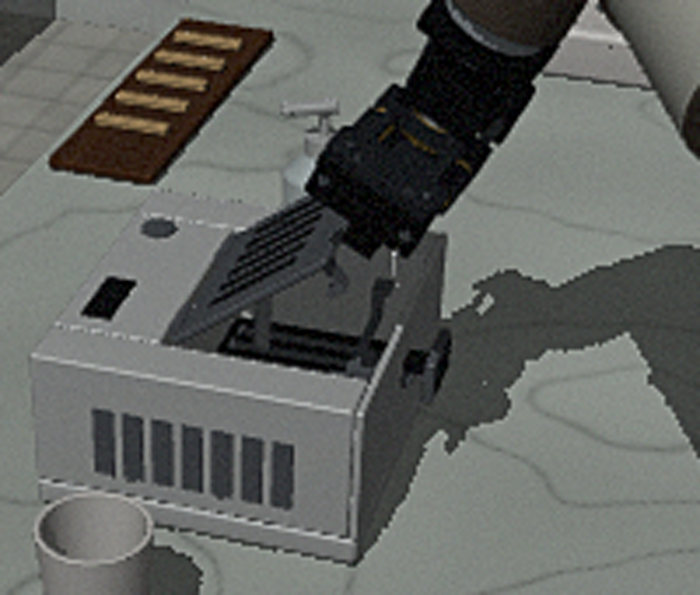

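Cover is rising on the finger (slope ~0.65 rad), forces near zero. Continue to ~1.2.

>>> {"api": "drive_tool", "payload": {"deltas": [{"dx":-0.006,"dy":0.001,"dz":-0.002,"wx":0,"wy":0,"wz":0},{"dx":-0.014,"dy":0.002,"dz":-0.008,"wx":0,"wy":0,"wz":0},{"dx":-0.024,"dy":0.003,"dz":-0.012,"wx":0,"wy":0,"wz":0},{"dx":-0.034,"dy":0.004,"dz":-0.016,"wx":0,"wy":0,"wz":0},{"dx":-0.044,"dy":0.004,"dz":-0.019,"wx":0,"wy":0,"wz":0},{"dx":-0.054,"dy":0.005,"dz":-0.02,"wx":0,"wy":0,"wz":0},{"dx":-0.065,"dy":0.006,"dz":-0.021,"wx":0,"wy":0,"wz":0},{"dx":-0.065,"dy":0.006,"dz":-0.021,"wx":0,"wy":0,"wz":0}]}}

```text
time_s: 9.95
tcp_pos: [0.6053, -0.0501, 0.214]
ee_rot: [[-0.905, 0.104, 0.412], [0.095, 0.995, -0.041], [-0.414, 0.002, -0.91]]
wrist_force: [-0.7, -0.5, 0.5]
gripper_width: 0.003
```

```bash
python3 arc.py; python3 - <<'E'
from h import *
a=cams.capture("side")[:,:,::-1]
cv2.imwrite("pics/s6.png",cv2.resize(a[80:250,220:420],None,fx=3.5,fy=3.5,interpolation=cv2.INTER_CUBIC))
E
```

```text
t 9.95 [ 0.6053 -0.0501  0.214 ] [ 0.412 -0.041 -0.91 ] [-0.7 -0.5  0.5] [  14.1    9.7  -28.4   16.4  -29.8 -122.8]
0.4 [ 0.5484 -0.05    0.1534] [ 0.077 -0.006  0.032]
0.5 [ 0.5524 -0.05    0.1631] [ 0.069 -0.005  0.024]
0.6 [ 0.5574 -0.05    0.1723] [ 0.061 -0.005  0.018]
0.7 [ 0.5632 -0.05    0.1811] [ 0.052 -0.004  0.013]
0.8 [ 0.5699 -0.05    0.1891] [ 0.042 -0.004  0.008]
0.9 [ 0.5774 -0.05    0.1965] [ 0.033 -0.003  0.004]
1.0 [ 0.5856 -0.05    0.2031] [ 0.022 -0.002  0.002]
1.1 [ 0.5944 -0.05    0.2089] [ 0.012 -0.001  0.   ]
1.2 [ 0.6038 -0.05    0.2137] [ 0.002 -0.    -0.   ]
1.3 [ 0.6135 -0.05    0.2176] [-0.009  0.001  0.   ]
1.4 [ 0.6236 -0.05    0.2205] [-0.019  0.002  0.002]
1.5 [ 0.634  -0.05    0.2223] [-0.029  0.003  0.004]
1.6 [ 0.6445 -0.05    0.2231] [-0.039  0.004  0.008]
1.7 [ 0.655  -0.05    0.2229] [-0.049  0.005  0.012]
```

View pics/s6.png

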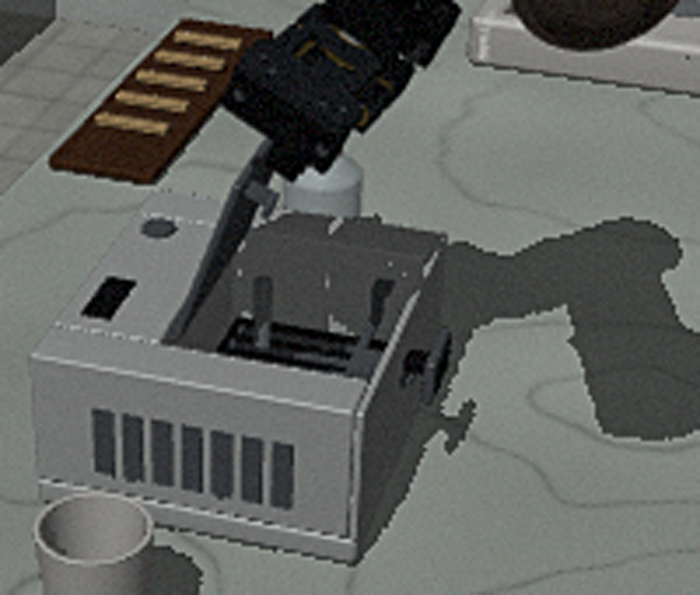

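>>> {"api": "drive_tool", "payload": {"deltas": [{"dx":-0.009,"dy":0.001,"dz":0.0,"wx":0,"wy":0,"wz":0},{"dx":-0.019,"dy":0.002,"dz":0.002,"wx":0,"wy":0,"wz":0},{"dx":-0.029,"dy":0.003,"dz":0.004,"wx":0,"wy":0,"wz":0},{"dx":-0.039,"dy":0.004,"dz":0.008,"wx":0,"wy":0,"wz":0},{"dx":-0.049,"dy":0.005,"dz":0.012,"wx":0,"wy":0,"wz":0},{"dx":-0.059,"dy":0.006,"dz":0.017,"wx":0,"wy":0,"wz":0},{"dx":-0.059,"dy":0.006,"dz":0.017,"wx":0,"wy":0,"wz":0},{"dx":-0.059,"dy":0.006,"dz":0.017,"wx":0,"wy":0,"wz":0}]}}

```text
time_s: 10.8
tcp_pos: [0.6647, -0.0509, 0.2214]
ee_rot: [[-0.906, 0.104, 0.41], [0.095, 0.995, -0.042], [-0.412, 0.001, -0.911]]
wrist_force: [0.1, -0.4, -0.4]
gripper_width: 0.004
```

```bash
python3 arc.py|head -1; python3 - <<'E'
from h import *
a=cams.capture("side")[:,:,::-1]
cv2.imwrite("pics/s7.png",cv2.resize(a[80:250,220:420],None,fx=3.5,fy=3.5,interpolation=cv2.INTER_CUBIC))
E
```

```text
t 10.8 [ 0.6647 -0.0509  0.2214] [ 0.41  -0.042 -0.911] [ 0.1 -0.4 -0.4] [  12.6   15.1  -19.    13.7  -33.4 -118.6]
```

View pics/s7.png

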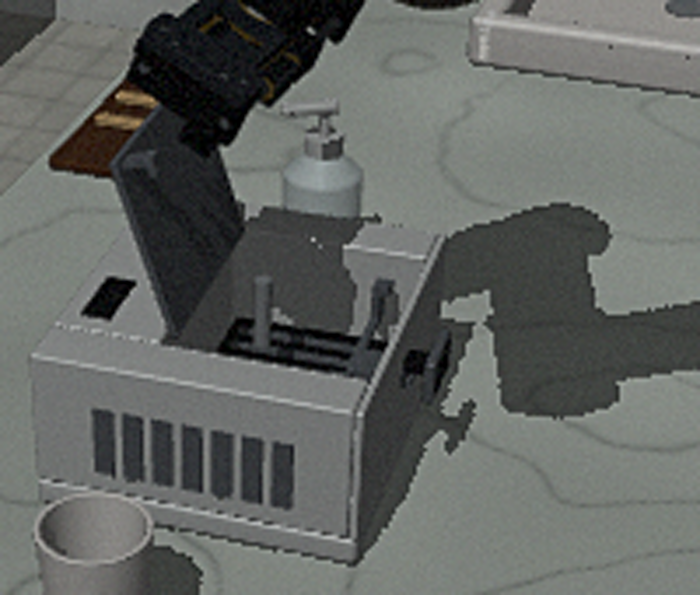

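>>> {"api": "drive_tool", "payload": {"deltas": [{"dx":0.02,"dy":-0.003,"dz":-0.018,"wx":0,"wy":0,"wz":0},{"dx":0.05,"dy":-0.007,"dz":-0.045,"wx":0,"wy":0,"wz":0},{"dx":0.08,"dy":-0.011,"dz":-0.075,"wx":0,"wy":0,"wz":0},{"dx":0.115,"dy":-0.015,"dz":-0.107,"wx":0,"wy":0,"wz":0},{"dx":0.115,"dy":-0.015,"dz":-0.107,"wx":0,"wy":0,"wz":0},{"dx":0.115,"dy":-0.015,"dz":-0.107,"wx":0,"wy":0,"wz":0},{"dx":0.115,"dy":-0.015,"dz":-0.107,"wx":0,"wy":0,"wz":0},{"dx":0.115,"dy":-0.015,"dz":-0.107,"wx":0,"wy":0,"wz":0}]}}

```text
time_s: 11.65
tcp_pos: [0.5155, -0.0503, 0.2712]
ee_rot: [[-0.907, 0.104, 0.409], [0.095, 0.995, -0.042], [-0.411, 0.001, -0.911]]
wrist_force: [0.9, 0.1, -0.4]
gripper_width: 0.006
```

```bash
python3 arc.py|head -1; python3 - <<'E'
from h import *
for n in("side","top"):
    a=cams.capture(n)[:,:,::-1];cv2.imwrite(f"pics/{n}8.png",a)
from ov import overlay
p=np.load("p.npy");overlay(p,.025,"pics/top8.png","pics/side8.png","ov8")
a=cv2.imread("pics/top8.png");b=cv2.imread("pics/top0.png")
cv2.imwrite("pics/cmp8.png",np.vstack([b[140:270,160:480],a[140:270,160:480]]).repeat(2,0).repeat(2,1))
E
```

```text
t 11.65 [ 0.5155 -0.0503  0.2712] [ 0.409 -0.042 -0.911] [ 0.9  0.1 -0.4] [  17.7   -2.6  -32.6   15.3  -38.5 -123.8]
```

View pics/side_ov8.png

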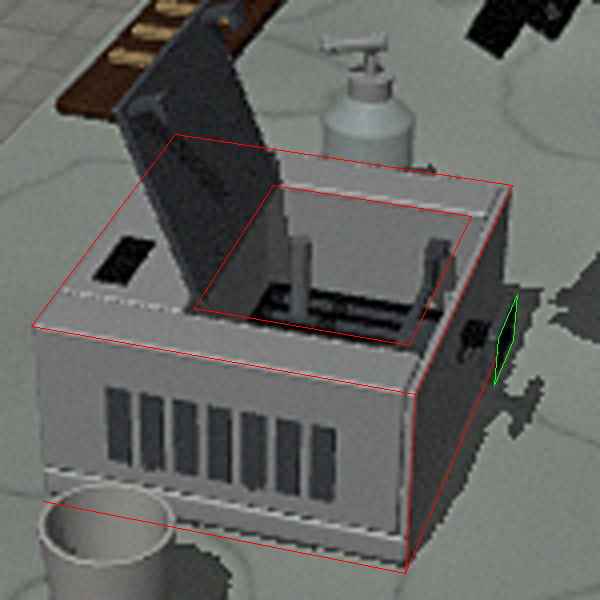

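View pics/cmp8.png

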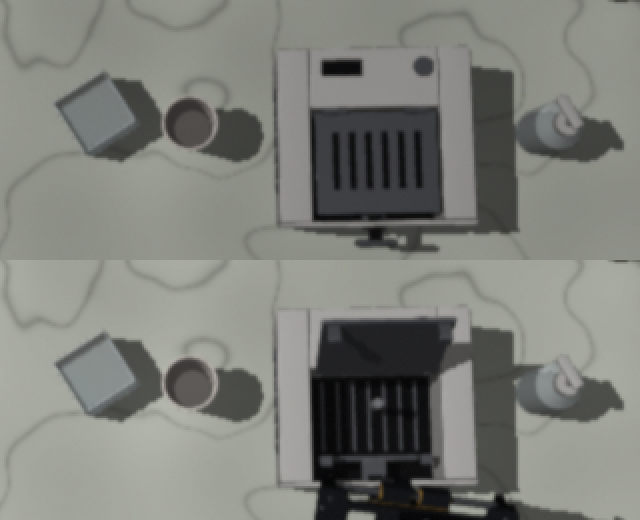

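```bash
python3 - <<'E'
from h import *
p=np.load("p.npy")
for a in(1.8,1.95):
    print(a,(proj("side",U(p,[[.03-.125*np.cos(a),y,.122+.125*np.sin(a)] for y in(.075,-.075)]))-[220,100]+.5)*4)
from station import ticket
print(ticket.finish_job())
E
```

```text
1.8 [[140.1701158  105.46047996]
 [228.37357215  -5.11526023]]
1.95 [[ 1.09202025e+02  1.10283039e+02]
 [ 1.99669789e+02 -4.66984253e-02]]
the job is handed in; nothing more can be done
None
```

The cover is open, resting at its stop by itself, and I handed the job in at about 11.8 s of the 45 s allowed. It reports no verdict.

- **Pressing the tab:** With the gripper shut, I felt for the tab and touched it about 25 mm out from the case. I pushed it in about 6 mm. The push reached about 6.3 N along the counter, well under the 14 N that could slide the unit. The cover sprang ajar, and I backed the finger off the tab.
- **Opening the cover:** I lifted the cover with the fingertip under its near edge and followed the hinge arc past vertical. The sensed forces while lifting stayed under about 1 N. The cover dropped onto its stop and I drew the arm clear.

**Last checks:**
- **Cover:** In the last side picture, its upper edge corners sit at about (118, 108) and (205, 0). The fitted model predicts (109, 110) and (200, 0) for 1.95 rad, and (140, 105) and (228, -5) for 1.8 rad. That puts the cover at about 1.9 rad. This check is only good to a few pixels.
- **Dehumidifier:** It still matches the starting outline to within about a pixel, roughly 2 mm.
- **Tab and bystanders:** The tab is back at rest. The pump, mug and caddy look unmoved in the top picture.
- **Arm:** The wrist force is at its noise level, so the arm touches nothing.

At first, the shallower tool tilts I tried (45° and 60–65° below horizontal) stopped at a wrist joint limit. I used 80° for the tab and 66° for the lift instead.

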